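# Close up the microcentrifuge

### The arm

A 6-joint arm with a two-finger parallel gripper is mounted at the origin on the work surface. World frame = base frame: x ahead of the robot, y to its left, z up, the work surface at z = 0. Lengths are in mm, angles in rad, forces in N, time in s.
With the tool pointing down it reaches from about 350 to 775 mm from the base axis. Payload 7.3 kg.
Tool frame: the origin (TCP) lies at the very end of the fingers, on their centre line; the grasp point (between the pads) lies behind it (bot.grip_point_offset is the z of the grasp point in the tool frame, in mm); z points along the fingers, y is the line along which they close (so a half turn about z gives the same grasp; the last joint's range is limited). The gripper opens to 92 mm and grips with 3 to 60 N. Pads are 19 mm wide; open, the fingers measure 130 mm over their backs; the gripper's body (75 mm by 190 mm) begins 47 mm behind the grasp point.
Start: joints at [-1.454, 0.342, 1.524, -0, 1.275, -0.146], TCP at [136.409, -506.989, 226.741] pointing down, gripper open.
Joint ranges: [-2.53, 2.53], [-0.77, 2.02], [0.04, 2.7], [-1, 4.14], [0.28, 2.66], [-3.11, 3.11]. Speed limits (rad/s): [2.57, 2.57, 3.14, 3.14, 3.14, 3.14].

### API

Orientations are given as [roll, pitch, yaw] about the fixed x, y, z axes, in that order (R = Rz(yaw) Ry(pitch) Rx(roll)).
In Python, from plant import bot gives the robot as it stands. The module is installed in compiled form; this text tells all that it offers.
- The arm moves only by the shell command python3 -m crank 'ROWS'. ROWS is JSON, a list that holds one entry, the list of rows, each a list of 5 numbers: the opening, from 0 (shut) to 1 (fully open), then the shift along the tool's x, y, z in cm, then the turn about the tool's z in degrees. In form: [[[claw, x, y, z, turn], ...]]. A call has exactly 10 rows; each row is the pose to reach, as a shift and turn from the pose commanded when the call began, along the tool's axes at that moment; what a row does not reach only later rows make up. A row lasts 1/10 s, in which the tool goes at most 50 mm and 8.59 degrees, less where a joint would pass 70% of its speed; a pose out of reach is approached as far as the arm can. A call with a gripper value outside its range is refused whole. The fingers move at their own pace and stop on an object; the grip force is fixed at half the most. Time passes only in rows, so rows that repeat a pose let the fingers close, or fill a call up. It gives the time, the measured TCP pose, the force, the opening and the grip force at its end, in the units of the state.
- bot.get_obs(): the state, without advancing time (a new reading comes with each control period).
- bot.capture(name): name is "side" or "top"; returns (picture, depth): 400x640x3 uint8, red, green, blue; 400x640 float32, mm along the optical axis (not along the pixel's ray), 0 where there is no reading.
- bot.calibration(name): a dict with "vertical_fov" (degrees; the focal length in pixels is half the picture's height over the tangent of half this angle, whatever the lens; pixels are square), "cx", "cy" (the principal point, pixels), "rvec" (rotation vector, rad) and "tvec" (3), from world to camera coordinates, as OpenCV has them. Camera axes: x right, y down, z forward; pixel columns grow to the right and rows downward; lengths in mm; the calibration is good to about 2 mm. A picture is of the moment at which its call begins. calibration takes no time and is no camera call.
- bot.close_job(): hands the job in; it is judged then, once.
The state is a dict: "time": time; "joint_positions": joint angles; "dq": joint speeds; "tau": joint torques, N m; "tool_pos": TCP position; "tcp_rot": TCP orientation; "contact_force": force on the tool from outside, world axes, zero at the start; "moment": the same for the moment, N m; "grip_width": finger opening in mm; "finger_force": force on a finger pad.
Only numpy, scipy, OpenCV 4.12 (cv2) and the standard library are available. Lean on these libraries where they do the work, as an engineer would, in place of code of your own. Each camera call takes 0.05 s, during which the arm holds its last target. There are 200 camera calls.

### The job

Get the small centrifuge ready to spin: screw the black knob of the rotor lid down clockwise, regripping as you go, until it stops and the rotor lid sits tight on the rotor. Then swing the centrifuge's hinged cover over and shut it gently and fully. Leave the other things on the bench where they are, and let go at the end.

Things in the scene. Friction and masses are not known exactly. Their poses are not given: they have to be found in the camera images.
- centrifuge: Light grey benchtop centrifuge, 270 deep, 226 wide, flat deck 120 mm above the bench; fixed. Origin on the bench under the rotor axis; its x axis points to the rear (115 mm away), the sloping control console is at the -x end (155 mm away), z up. A round chamber 150 mm wide opens in the deck about the rotor axis; in it is the rotor, which does not turn, with its lid and knob.
- knob_head (a joint): Angle of the rotor lid's knob in rad: 0 = screwed fully home against its stop, growing as it is unscrewed (counterclockwise seen from above); starts 6 to 8.5 rad open. Turn it clockwise to tighten. 4 mm of sinking per full turn; it takes about 0.1 N m to turn and stays where it is left.
- knob_grip (a point): On the knob's vertical axis at the height to grip. Black ribbed round knob, 44 mm across, 36 high; this point is 12 mm below its top and 24 mm above the silvery rotor lid (a shallow disc 119 mm across that rises and sinks with the knob). With the knob home it is 114 mm above the bench, and the knob's top 6 mm above the deck. Its x and y axes turn with the knob.
- cover (a joint): Opening angle of the centrifuge's hinged cover in rad: 0 = shut on the deck, 1.57 = upright; starts 1.65 to 1.9. Its stiff hinge holds it wherever it is left; it takes 3 to 6 N at the free edge to move.
- cover_hinge (a point): Middle of the cover's hinge line: 108 mm along the centrifuge's +x from the rotor axis, 121 mm above the bench; the line runs along the centrifuge's y. The cover is a shallow grey shell, 196 mm from hinge line to free edge, 222 wide, 26 thick, with a clear round window 110 mm across (solid enough to push on).
- cover_edge (a point): Middle of the cover's free edge, on its outer face (the face that is on top when it is shut, and looks to the rear when it stands open). When shut it lies 88 mm to the console side of the rotor axis and 147 mm above the bench.
- tube_rack: White rack of capped sample tubes, about 142 x 90 x 104 mm, on the console side of the machine. Bystander; origin under its centre.
- flask: Conical glass flask, 84 mm across its base, 125 mm high. Bystander.
- beaker: Glass beaker, 72 mm across, 95 mm high. Bystander.
- reagent_bottle: Clear plastic bottle with white cap, 76 mm across, 150 mm high. Bystander.
- amber_jar: Amber glass jar with black lid, 64 mm across, 85 mm high. Bystander.
- screwdriver: Black-handled screwdriver, 170 mm long, lying on the bench. Bystander.
- printed_part: Beige 3D-printed lattice block, about 56 mm cube. Bystander.

How it is judged:
By the outcome, as a careful person would: the job done as asked, in the order asked, and still so for the second after the job is handed in, with the robot touching nothing.
It also fails if it takes over 72 s, if anything falls off the work surface, if the arm or the gripper's body presses on something with over 40 N, if the wrist force passes 120 N, or if a joint passes its speed limit or range.

## Working session

There is one attempt and no reset: what is moved stays moved. The work goes in short steps, Python scripts to look and compute and a shell command to move; the robot and the scene stay as the last step left them, time stands still between calls to the robot, and variables do not carry over. Pictures are saved under pics/ and viewed, at most 10 in all, crops included, and the job is handed in when it is done.

```bash
mkdir -p pics
python3 - <<'E'
from plant import bot
import cv2,numpy as np
for n in("side","top"):
    p,d=bot.capture(n); cv2.imwrite(f"pics/{n}0.png",p[:,:,::-1]); np.save(f"pics/{n}0.npy",d); np.save(f"pics/{n}0rgb.npy",p); print(n,bot.calibration(n))
print(bot.get_obs(),bot.grip_point_offset)
E
```

```text
side {'vertical_fov': 53.41363874270473, 'cx': 321.04582136820045, 'cy': 197.76197262360992, 'rvec': array([ 2.3542902 ,  0.82154154, -0.30357449]), 'tvec': array([-385.07558306, -195.21123409, 1636.4318823 ])}
top {'vertical_fov': 47.9170734176368, 'cx': 325.56470814500165, 'cy': 197.28861669611294, 'rvec': array([ 2.17108683, -2.17809293,  0.14482045]), 'tvec': array([ -48.50151237,  512.73186446, 1672.22239817])}
{'time': 0.1, 'joint_positions': array([-1.45400716e+00,  3.42665889e-01,  1.52493698e+00, -1.53972974e-05,
        1.27540753e+00, -1.46001074e-01]), 'dq': array([-0.00050116, -0.00246538, -0.00299744,  0.0017028 ,  0.00100946,
       -0.00042286]), 'tau': array([ 2.36528424e-03, -4.32004130e+01, -2.44694477e+01,  7.19445013e-02,
        5.26163634e-02, -5.50047832e-05]), 'tool_pos': array([ 136.3547659 , -506.59660112,  226.1023925 ]), 'tcp_rot': array([-3.14018785e+00, -1.91690320e-04,  2.62794600e-01]), 'contact_force': array([-0.17958981, -0.84347845, -0.32819278]), 'moment': array([ 0.05394375,  0.03242533, -0.02870154]), 'finger_force': 0.0, 'grip_width': 91.77469568201853} -18.8
```

View pics/side0.png

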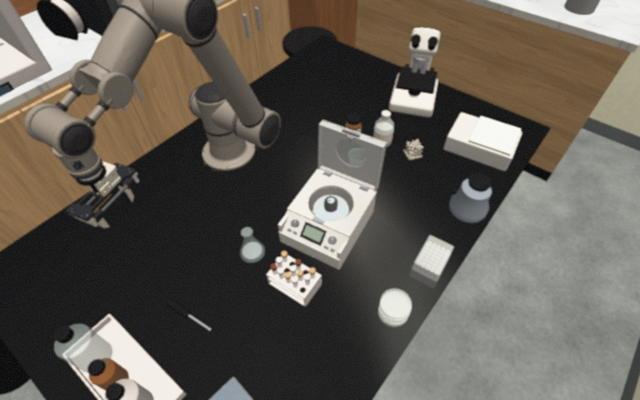

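View pics/top0.png

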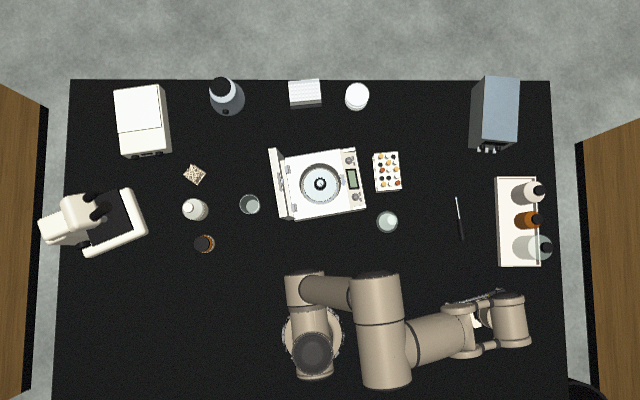

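The side picture shows the knob at about (331,202), with the cover standing open behind it. In the top picture the knob is at (320,184), the console faces right (world -y), and the cover is at x≈280. Next I'll measure these.

```bash
cat > h.py <<'E'
import cv2,numpy as np
from plant import bot
def cal(n):
    c=bot.calibration(n);f=200/np.tan(np.radians(c['vertical_fov']/2))
    return f,c['cx'],c['cy'],cv2.Rodrigues(c['rvec'])[0],c['tvec']
def cloud(n,d):
    f,cx,cy,R,t=cal(n);v,u=np.mgrid[:400,:640]
    P=np.stack([(u-cx)/f*d,(v-cy)/f*d,d],-1)
    return (P-t)@R
def ray(n,u,v,z):
    f,cx,cy,R,t=cal(n);o=-R.T@t;r=R.T@np.array([(u-cx)/f,(v-cy)/f,1]);return o+r*(z-o[2])/r[2]
def toolshift(target):   # world target TCP (mm) -> cm in tool axes
    o=bot.get_obs();r=o['tcp_rot']
    from scipy.spatial.transform import Rotation as Ro
    return Ro.from_euler('xyz',r).as_matrix().T@(np.array(target)-o['tool_pos'])/10
E
python3 - <<'E'
from h import *
d=np.load('pics/top0.npy');rgb=np.load('pics/top0rgb.npy').astype(int);W=cloud('top',d)
v,u=np.mgrid[:400,:640]
roi=(u>255)&(u<372)&(v>140)&(v<228)
m=roi&(W[...,2]>112)&(W[...,2]<127)&(d>0)
pts=W[m][:,:2].astype(np.float32)
m8=cv2.morphologyEx(m.astype(np.uint8),cv2.MORPH_OPEN,np.ones((3,3)))
pts=W[m8>0][:,:2].astype(np.float32)
print('deck',cv2.minAreaRect(pts),cv2.boxPoints(cv2.minAreaRect(pts)))
dark=(roi&(rgb.sum(2)<130)&(abs(u-320)<14)&(abs(v-184)<14)).astype(np.uint8)
n,l,s,c=cv2.connectedComponentsWithStats(dark);print(s,c)
for i in range(1,n):
    q=W[l==i];print(i,s[i,4],np.median(q,0),q[:,2].max(),ray('top',*c[i],130))
k=roi&(np.hypot(u-320,v-184)<12);print(W[...,2][174:196:2,308:334:2].round())
cv=W[roi&(W[...,2]>150)];i=np.argsort(-cv[:,2])
print('cover',cv[:,0].min(),cv[:,0].max(),cv[i[:200:20]].round())
A=np.c_[cv[:,0],cv[:,2],np.ones(len(cv))];print(len(cv),np.linalg.lstsq(A,cv[:,1],rcond=None)[0])
d=np.load('pics/side0.npy');rgb=np.load('pics/side0rgb.npy').astype(int);W=cloud('side',d)
dark=((rgb.sum(2)<130)&(abs(u-331)<12)&(abs(v-202)<14)).astype(np.uint8)
n,l,s,c=cv2.connectedComponentsWithStats(dark)
for i in range(1,n):
    q=W[l==i];print(i,s[i],c[i],np.median(q,0),q.max(0))
m=(u>312)&(u<392)&(v>115)&(v<192)&(W[...,2]>165)
q=W[m];q=q[(q[:,1]>0)&(q[:,1]<300)]
A=np.c_[q[:,0],q[:,2],np.ones(len(q))];print('side cover',len(q),np.linalg.lstsq(A,q[:,1],rcond=None)[0],q.min(0),q.max(0))
big=np.hstack([cv2.resize(np.load('pics/top0rgb.npy')[135:235,255:405,::-1].copy(),None,fx=2.6,fy=2.6,interpolation=2),cv2.resize(np.load('pics/side0rgb.npy')[110:310,235:405,::-1].copy(),(390,260),interpolation=2)])
cv2.imwrite('pics/crop.png',big)
E
```

```text
deck ((550.705322265625, -16.930755615234375), (227.099853515625, 208.7547607421875), 9.231988906860352) [[ 421.88074    67.87753 ]
 [ 455.3717   -138.17319 ]
 [ 679.5299   -101.739044]
 [ 646.03894   104.311676]]
[[     0      0    640    400 255966]
 [   315    179      3     10     12]
 [   319    178      1      1      1]
 [   321    178      1      1      1]
 [   319    179      7     11     20]] [[319.49991405 199.50202371]
 [315.75       184.        ]
 [319.         178.        ]
 [321.         178.        ]
 [322.8        185.05      ]]
1 12 [547.10941059 -12.22743843 128.41730546] 133.72617524768623 [549.04645855 -13.11961869 130.        ]
2 1 [571.32962603 -24.79682647 125.6446608 ] 125.64466080063977 [570.65436024 -24.76290248 130.        ]
3 1 [570.92143737 -31.92470994 128.22908179] 128.22908178623152 [570.64687685 -31.9029606  130.        ]
4 20 [542.06533135 -40.80404062 126.70696683] 133.28840459613852 [545.23447035 -38.23480675 130.        ]
[[  83.   98.  102.   90.   94.   99.   90.   95.   99.   98.   90.   89.
    32.]
 [  94.   96.   85.   97.  102.   97.   97. 
[... 517 characters left out ...]
 91.   91.
    91.]
 [  89.   87.   92.   90.  100.  104.   96.   92.   92.   97.   91.   95.
    88.]
 [  94.   93.   92.   97.   94.   97.   99.   99.   91.   90.   94.   93.
    93.]
 [  86.   93.   90.   92.   91.   92.   98.   93.   95.   97.   96.   96.
    87.]]
cover 324.23052648685865 639.561736950728 [[ 324.  -12. 1719.]
 [ 324.  -12. 1719.]
 [ 549.  101.  331.]
 [ 553.  105.  324.]
 [ 450.   89.  322.]
 [ 481.   96.  320.]
 [ 469.   99.  319.]
 [ 422.   89.  319.]
 [ 519.  112.  318.]
 [ 599.  112.  318.]]
733 [ 0.16901548 -0.05675216 33.28885549]
side cover 2465 [ 0.17024038  0.01734312 13.97210749] [421.98565613  65.25480382 165.29731447] [647.45756012 142.33718054 328.09067933]
```

View pics/crop.png

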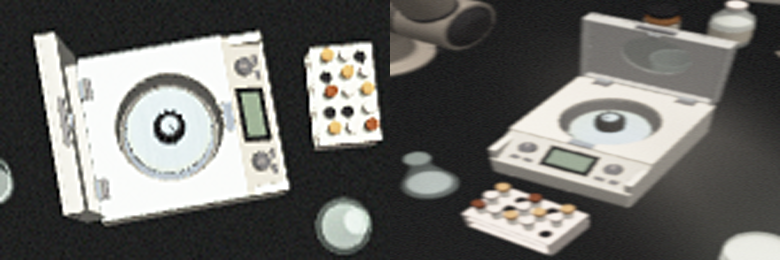

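The crop shows the knob inside the chamber. The cover stands just past upright on the +y side, with the flask and rack near the console. Next I'll pin down the rotor axis and cover angle, and check the wrist's clearance to the cover.

Run:
```python
from h import *
v,u=np.mgrid[:400,:640]
mx=np.array([-.168,.986]);my=np.array([-.986,-.168])
for n,c in(('top',(320,184)),('side',(331,202))):
    W=cloud(n,np.load(f'pics/{n}0.npy'));q=W[(np.hypot(u-c[0],v-c[1])<14)&(W[...,2]>119)&(W[...,2]<140)];q=q[np.hypot(*(q[:,:2]-[547,-25]).T)<40]
    print(n,'knob',len(q),q.mean(0),(q[:,:2].min(0)+q[:,:2].max(0))/2,np.percentile(q[:,2],[10,50,90]))
    m=(u>255)&(u<400)&(v>110)&(v<260);q=W[m]
    q=q[(q[:,2]>150)&(q[:,2]<345)&(abs(q[:,0]-535)<140)&(q[:,1]>40)&(q[:,1]<190)]
    X=(q[:,:2]-[547,-25])@mx
    for a in range(150,345,20):
        s=X[(q[:,2]>=a)&(q[:,2]<a+20)]
        if len(s): print(a+10,len(s),np.percentile(s,[10,50,90]).round())
    Y=(q[:,:2]-[547,-25])@my; print('Yrange',np.percentile(Y,[1,99]),np.percentile(q[:,2],99))
W=cloud('top',np.load('pics/top0.npy'))
# ring of lid/chamber for centre: lid points z 80..105
q=W[(np.hypot(u-320,v-184)<30)&(W[...,2]>80)&(W[...,2]<106)][:,:2].astype(np.float32);print('lid',cv2.minEnclosingCircle(q),q.mean(0))
for nm,(a,b) in dict(flask=(387,222),rack=(387,172),beaker=(250,204),bottle=(194,209)).items(): print(nm,W[b,a].round())
# arm clearance: rotate arm points about base
allp=[]
for n in('top','side'):
    W=cloud(n,np.load(f'pics/{n}0.npy'));
    s=(W[...,2]>150)&(W[...,2]<700)&(((n=='top')&(v>262)&(u>270)) | ((n=='side')&(u<285)&(v<230)&(u>20)))
    p=W[s];allp.append(p[(p[:,1]<100)&(p[:,0]>-250)])
p=np.vstack(allp);T=np.array([136.4,-507]);K=np.array([547,-25])
a=np.arctan2(K[1],K[0])-np.arctan2(T[1],T[0]);c,s=np.cos(a),np.sin(a)
r=np.hypot(*T);near=p[np.hypot(*(p[:,:2]-T).T)<260]
q=near.copy();q[:,:2]=near[:,:2]@np.array([[c,s],[-s,c]])+K/np.hypot(*K)*(np.hypot(*K)-r);q[:,2]-=127
X=(q[:,:2]-K)@mx;Y=(q[:,:2]-K)@my
for z in range(50,560,40):
    m=(q[:,2]>=z)&(q[:,2]<z+40)
    if m.sum()>5:print(z,m.sum(),'mX',np.percentile(X[m],[1,99]).round(),'mY',np.percentile(Y[m],[1,99]).round())
```

```text
top knob 107 [552.60097945 -27.14354459 130.23095408] [552.66989053 -26.55301121] [124.89351366 130.30750489 134.87757065]
160 29 [116. 128. 128.]
180 13 [110. 120. 127.]
200 11 [112. 118. 132.]
220 7 [113. 119. 123.]
240 10 [114. 120. 130.]
260 11 [116. 120. 135.]
280 8 [118. 122. 141.]
300 39 [120. 135. 145.]
320 564 [123. 133. 144.]
340 2 [125. 126. 127.]
Yrange [-113.10072585  105.97309217] 327.2587075579644
side knob 126 [558.7021855  -27.83155593 128.81253519] [556.6949971  -24.23500396] [122.18342062 129.54653769 133.63094926]
160 267 [126. 131. 133.]
180 291 [128. 132. 135.]
200 292 [127. 134. 137.]
220 305 [131. 136. 138.]
240 311 [133. 137. 140.]
260 328 [135. 139. 141.]
280 326 [133. 140. 143.]
300 89 [121. 133. 141.]
320 464 [123. 130. 146.]
Yrange [-120.04980782   98.92291058] 323.02420379945823
lid ((556.0269775390625, -45.04847717285156), 93.09355163574219) [556.61414 -29.43542]
flask [ 414. -269.  103.]
rack [ 601. -277.   76.]
beaker [490. 238.   2.]
bottle [461. 416. 128.]
90 122 mX [-13.  31.] mY [-64.  60.]
130 122 mX [-36.  56.] mY [-90.  73.]
170 1500 mX [-44.  59.] mY [-97.  92.]
210 300 mX [-16.  38.] mY [-91.  44.]
250 531 mX [-25.  49.] mY [-36.  52.]
290 523 mX [-17.  45.] mY [-39.  39.]
330 418 mX [-13.  43.] mY [-40.  38.]
370 542 mX [-53.  75.] mY [-59.  46.]
410 3296 mX [-59. 117.] mY [-59. 142.]
450 3535 mX [-54. 128.] mY [-41. 197.]
490 2990 mX [ -5. 138.] mY [ 91. 215.]
530 1909 mX [ 42. 135.] mY [165. 247.]
```

```bash
python3 -m crank '[[[1,5,-3.4,0,0],[1,10,-6.7,0,0],[1,15,-10,0,0],[1,20,-13.4,0,0],[1,25,-16.8,0,0],[1,30,-20.1,0,0],[1,35,-23.5,0,0],[1,40,-26.8,0,0],[1,45,-30,0,0],[1,48,-32,0,0]]]'
python3 - <<'E'
from h import *
o=bot.get_obs();print(o['time'],o['joint_positions'],o['tool_pos'],o['tcp_rot'],toolshift([553.5,-27.5,180]))
E
```

```text
time: 1.1
tool_pos: [466.7, -128.9, 226.6]
tcp_rot: [3.142, 0.0, 0.263]
contact_force: [-0.6, -1.2, 1.1]
grip_width: 92.1
finger_force: 0.0
1.1 [-4.27799481e-01  2.67563651e-01  1.63156901e+00 -2.09727030e-04
  1.24265262e+00  8.80174043e-01] [ 466.68043965 -128.89014369  226.58225958] [3.14156233e+00 2.74953911e-04 2.62890409e-01] [11.01980277 -7.53460445  4.65496774]
```

```bash
python3 -m crank '[[[0.8,4,-2.7,0,-8],[0.8,7,-4.8,0,-16],[0.8,9,-6.1,0,-25],[0.8,11,-7.5,0,-33],[0.8,11,-7.5,1,-42],[0.8,11,-7.5,2,-50],[0.8,11,-7.5,3,-59],[0.8,11,-7.5,4,-67],[0.8,11,-7.5,4.6,-76],[0.8,11,-7.5,4.6,-84]]]'
python3 -m crank '[[[0.8,0,0,0,-8],[0.8,0,0,0,-16],[0.8,0,0,0,-25],[0.8,0,0,0,-33],[0.8,0,0,0,-42],[0.8,0,0,0,-50],[0.8,0,0,0,-59],[0.8,0,0,0,-67],[0.8,0,0,0,-76],[0.8,0,0,0,-84]]]'
python3 - <<'E'
from h import *
o=bot.get_obs();print(o['time'],o['joint_positions'],o['tool_pos'],o['tcp_rot'],toolshift([553.5,-27.5,99]))
E
```

```text
time: 2.1
tool_pos: [551.7, -29.6, 179.2]
tcp_rot: [-3.139, -0.001, 1.735]
contact_force: [-0.4, 0.0, 0.5]
grip_width: 73.0
finger_force: 0.0
time: 3.1
tool_pos: [552.2, -29.8, 180.3]
tcp_rot: [3.141, -0.001, -3.082]
contact_force: [-0.9, -1.0, -0.2]
grip_width: 73.5
finger_force: 0.0
3.1 [-1.92384748e-01  4.33748223e-01  1.51677606e+00 -1.18139251e-04
  1.19210262e+00 -1.82262872e+00] [552.23334246 -29.77128318 180.2503541 ] [ 3.14144120e+00 -1.02897038e-03 -3.08210119e+00] [-0.14830624  0.21796489  8.12492021]
```

```bash
python3 -m crank '[[[0.8,-0.1,0.2,1,-8],[0.8,-0.1,0.2,2,-16],[0.8,-0.1,0.2,3,-25],[0.8,-0.1,0.2,4,-33],[0.8,-0.1,0.2,5,-42],[0.8,-0.1,0.2,6,-50],[0.8,-0.1,0.2,6.7,-58],[0.8,-0.1,0.2,7.3,-58],[0.8,-0.1,0.2,7.7,-58],[0.8,-0.1,0.2,8,-58]]]'
python3 -m crank '[[[0.8,0,0,0,0],[0.2,0,0,0,0],[0.2,0,0,0,0],[0.2,0,0,0,0],[0.2,0,0,0,0],[0.2,0,0,0,0],[0.2,0,0,0,0],[0.2,0,0,0,0],[0.2,0,0,0,0],[0.2,0,0,0,0]]]'
python3 - <<'E'
from h import *
o=bot.get_obs();print(o)
p,d=bot.capture('side');cv2.imwrite('pics/s1.png',cv2.resize(p[60:310,235:435,::-1].copy(),None,fx=2.4,fy=2.4,interpolation=2))
E
```

```text
time: 4.1
tool_pos: [553.3, -27.8, 100.3]
tcp_rot: [3.141, -0.0, -2.079]
contact_force: [-0.1, -0.8, 0.8]
grip_width: 73.5
finger_force: 0.0
time: 5.1
tool_pos: [552.0, -27.0, 100.8]
tcp_rot: [3.138, -0.0, -2.076]
contact_force: [-4.3, 2.7, 4.4]
grip_width: 43.3
finger_force: 30.0
{'time': 5.1, 'joint_positions': array([-1.87883858e-01,  5.22770999e-01,  1.61348369e+00,  6.82341549e-04,
        1.00851798e+00, -2.82454713e+00]), 'dq': array([ 0.00150719, -0.00089101,  0.00124625,  0.00022377,  0.00134453,
        0.00126216]), 'tau': array([ -1.30384404, -46.74297094, -22.3407644 ,  -0.56947483,
        -1.62935011,  -0.06006114]), 'tool_pos': array([551.9957222 , -26.99340228, 100.75935001]), 'tcp_rot': array([ 3.13839141e+00, -4.44019019e-04, -2.07608968e+00]), 'contact_force': array([-4.31426956,  2.74775426,  4.44657121]), 'moment': array([ 0.63970145,  0.79021329, -0.0188282 ]), 'finger_force': 30.000655353069305, 'grip_width': 43.32491235876316}
```

View pics/s1.png

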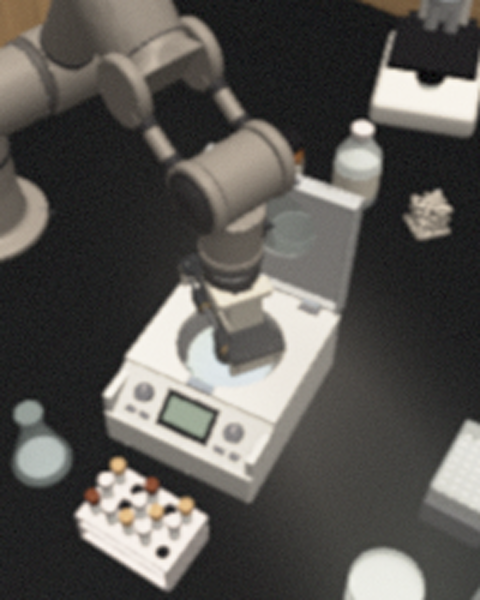

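The gripper has closed on the knob: the side picture shows the fingers in the chamber, and the width reads 43 mm. I'll turn it now, centring at the same time.

```bash
python3 -m crank '[[[0.2,0,0.15,0,5],[0.2,0,0.15,0.02,13],[0.2,0,0.15,0.03,21],[0.2,0,0.15,0.04,29],[0.2,0,0.15,0.05,37],[0.2,0,0.15,0.06,45],[0.2,0,0.15,0.07,53],[0.2,0,0.15,0.08,61],[0.2,0,0.15,0.09,69],[0.2,0,0.15,0.09,77]]]'
python3 -m crank '[[[0.2,0,0,0,8],[0.2,0,0,0.02,16],[0.2,0,0,0.03,24],[0.2,0,0,0.04,32],[0.2,0,0,0.05,40],[0.2,0,0,0.06,48],[0.2,0,0,0.07,56],[0.2,0,0,0.08,64],[0.2,0,0,0.09,72],[0.2,0,0,0.09,80]]]'
python3 -c "
from h import *
o=bot.get_obs();print(o['joint_positions'],o['moment'])"
```

```text
time: 6.15
tool_pos: [552.0, -27.0, 100.0]
tcp_rot: [-3.142, 0.0, 2.858]
contact_force: [-0.4, 0.4, 0.7]
grip_width: 43.9
finger_force: 30.0
time: 7.15
tool_pos: [552.0, -27.1, 99.1]
tcp_rot: [3.142, 0.0, 1.462]
contact_force: [-0.6, 0.4, 0.1]
grip_width: 44.0
finger_force: 30.0
[-1.87572560e-01  5.23376879e-01  1.61795427e+00 -3.69283411e-04
  1.00023313e+00 -7.80791034e-02] [-0.10004284 -0.01555638  0.08587262]
```

```bash
python3 -m crank '[[[0.2,0,0,0,8],[0.2,0,0,0.02,16],[0.2,0,0,0.03,24],[0.2,0,0,0.04,32],[0.2,0,0,0.05,40],[0.2,0,0,0.06,48],[0.2,0,0,0.07,56],[0.2,0,0,0.08,64],[0.2,0,0,0.09,72],[0.2,0,0,0.09,80]]]'
python3 -m crank '[[[0.2,0,0,0,8],[0.2,0,0,0.02,16],[0.2,0,0,0.03,24],[0.2,0,0,0.04,32],[0.2,0,0,0.05,40],[0.2,0,0,0.06,48],[0.2,0,0,0.07,56],[0.2,0,0,0.08,64],[0.2,0,0,0.09,72],[0.2,0,0,0.09,80]]]'
python3 -c "
from h import *
o=bot.get_obs();print(o['joint_positions'],o['moment'])"
```

```text
time: 8.15
tool_pos: [551.9, -27.1, 98.2]
tcp_rot: [3.141, 0.0, 0.065]
contact_force: [-0.7, -0.1, 1.2]
grip_width: 43.8
finger_force: 30.0
time: 9.15
tool_pos: [551.9, -27.0, 97.3]
tcp_rot: [3.141, 0.0, -1.331]
contact_force: [-0.4, -0.2, 1.3]
grip_width: 43.2
finger_force: 30.0
[-1.87436486e-01  5.25698053e-01  1.61985952e+00 -2.15587903e-04
  9.96444179e-01  2.71445022e+00] [0.15539105 0.20564583 0.09300477]
```

```bash
python3 -m crank '[[[0.75,0,0,0,0],[0.75,0,0,0,0],[0.75,0,0,0,0],[0.75,0,0,0,0],[0.75,0,0,0,-8],[0.75,0,0,0,-16],[0.75,0,0,0,-24],[0.75,0,0,0,-32],[0.75,0,0,0,-40],[0.75,0,0,0,-48]]]'
python3 -m crank '[[[0.75,0,0,0,-8],[0.75,0,0,0,-16],[0.75,0,0,0,-24],[0.75,0,0,0,-32],[0.75,0,0,0,-40],[0.75,0,0,0,-48],[0.75,0,0,0,-56],[0.75,0,0,0,-64],[0.75,0,0,0,-72],[0.75,0,0,0,-80]]]'
python3 -m crank '[[[0.75,0,0,0,-8],[0.75,0,0,0,-16],[0.75,0,0,0,-24],[0.75,0,0,0,-32],[0.75,0,0,0,-40],[0.75,0,0,0,-48],[0.75,0,0,0,-56],[0.75,0,0,0,-64],[0.75,0,0,0,-72],[0.75,0,0,0,-80]]]'
python3 -m crank '[[[0.75,0,0,0,0],[0.2,0,0,0,0],[0.2,0,0,0,0],[0.2,0,0,0,0],[0.2,0,0,0,0],[0.2,0,0,0,0],[0.2,0,0,0,0],[0.2,0,0,0,0],[0.2,0,0,0,0],[0.2,0,0,0,0]]]'
python3 -c "
from h import *
o=bot.get_obs();print(o['joint_positions'],o['moment'])"
```

```text
time: 10.15
tool_pos: [552.1, -27.1, 97.1]
tcp_rot: [3.142, -0.0, -0.481]
contact_force: [0.2, -0.1, 0.1]
grip_width: 68.8
finger_force: 0.0
time: 11.15
tool_pos: [552.1, -27.0, 97.1]
tcp_rot: [3.142, 0.0, 0.916]
contact_force: [0.7, -0.7, 0.5]
grip_width: 68.7
finger_force: 0.0
time: 12.15
tool_pos: [552.1, -27.1, 97.1]
tcp_rot: [-3.142, 0.0, 2.312]
contact_force: [0.2, 0.1, 0.5]
grip_width: 68.9
finger_force: 0.0
time: 13.15
tool_pos: [552.0, -27.1, 97.1]
tcp_rot: [-3.141, 0.0, 2.305]
contact_force: [-0.3, -1.2, 1.0]
grip_width: 43.4
finger_force: 30.0
[-1.87616527e-01  5.26080884e-01  1.61979611e+00 -1.83083060e-04
  9.95822527e-01 -9.21455115e-01] [-0.11594976 -0.04451634 -0.10090421]
```

Next I'll turn in smaller steps and watch the moment for the stop.

```bash
python3 -m crank '[[[0.2,0,0,0,5],[0.2,0,0,0,10],[0.2,0,0,0.01,15],[0.2,0,0,0.02,20],[0.2,0,0,0.02,25],[0.2,0,0,0.03,30],[0.2,0,0,0.03,33],[0.2,0,0,0.04,36],[0.2,0,0,0.04,38],[0.2,0,0,0.04,40]]]'
python3 -c "
from h import *
o=bot.get_obs();print(o['joint_positions'][5],o['moment'])"
python3 -m crank '[[[0.2,0,0,0,5],[0.2,0,0,0,10],[0.2,0,0,0.01,15],[0.2,0,0,0.02,20],[0.2,0,0,0.02,25],[0.2,0,0,0.03,30],[0.2,0,0,0.03,33],[0.2,0,0,0.04,36],[0.2,0,0,0.04,38],[0.2,0,0,0.04,40]]]'
python3 -c "
from h import *
o=bot.get_obs();print(o['joint_positions'][5],o['moment'])"
```

```text
time: 14.15
tool_pos: [552.0, -27.2, 96.6]
tcp_rot: [-3.141, 0.0, 1.606]
contact_force: [-0.8, -1.0, 1.2]
grip_width: 43.7
finger_force: 30.0
-0.22216480395465138 [-0.17555482  0.01530871  0.1548778 ]
time: 15.15
tool_pos: [551.9, -27.1, 96.2]
tcp_rot: [-3.141, 0.0, 0.908]
contact_force: [-0.7, -1.4, -0.3]
grip_width: 43.5
finger_force: 30.0
0.47594334683905115 [-0.21024651  0.14311643  0.1222317 ]
```

```bash
python3 -m crank '[[[0.2,0,0,0,5],[0.2,0,0,0,10],[0.2,0,0,0.01,15],[0.2,0,0,0.02,20],[0.2,0,0,0.02,25],[0.2,0,0,0.03,30],[0.2,0,0,0.03,33],[0.2,0,0,0.04,36],[0.2,0,0,0.04,38],[0.2,0,0,0.04,40]]]'
python3 -c "
from h import *
o=bot.get_obs();print(o['joint_positions'][5],o['moment'])"
```

```text
time: 16.15
tool_pos: [551.8, -27.1, 95.8]
tcp_rot: [3.142, 0.001, 0.209]
contact_force: [-1.1, -0.2, -0.7]
grip_width: 43.4
finger_force: 30.0
1.1741256545042693 [-0.14991253  0.17105895  0.1213184 ]
```

```bash
python3 -m crank '[[[0.2,0,0,0,4],[0.2,0,0,0,8],[0.2,0,0,0.01,12],[0.2,0,0,0.01,15],[0.2,0,0,0.02,18],[0.2,0,0,0.02,20],[0.2,0,0,0.02,22],[0.2,0,0,0.02,24],[0.2,0,0,0.02,25],[0.2,0,0,0.02,25]]]'
python3 -c "
from h import *
o=bot.get_obs();print(o['joint_positions'][5],o['moment'])"
```

```text
time: 17.15
tool_pos: [551.8, -27.0, 95.5]
tcp_rot: [3.141, 0.001, -0.226]
contact_force: [-1.3, -0.3, -0.5]
grip_width: 43.7
finger_force: 30.0
1.6091441623976652 [-0.06623381  0.241812   -0.09038734]
```

```bash
python3 -m crank '[[[0.2,0,0,0,4],[0.2,0,0,0,8],[0.2,0,0,0.01,12],[0.2,0,0,0.01,15],[0.2,0,0,0.02,18],[0.2,0,0,0.02,20],[0.2,0,0,0.02,22],[0.2,0,0,0.02,24],[0.2,0,0,0.02,27],[0.2,0,0,0.02,30]]]'
python3 -c "
from h import *
o=bot.get_obs();print(o['joint_positions'][5],o['moment'],o['tau'][5])"
```

```text
time: 18.15
tool_pos: [552.2, -27.3, 95.4]
tcp_rot: [3.141, -0.001, -0.748]
contact_force: [-1.0, -2.0, 0.2]
grip_width: 43.4
finger_force: 30.0
2.132638438598047 [-0.12174318  0.07732094  0.97037602] 0.2671289350837469
```

The moment jumped to about 0.97 N m, which means the knob is against its stop. I'll confirm that with a few more degrees, then release and rise.

```bash
python3 -m crank '[[[0.2,0,0,0,2],[0.2,0,0,0,4],[0.2,0,0,0,6],[0.2,0,0,0,8],[0.2,0,0,0,10],[0.75,0,0,0,10],[0.75,0,0,0,10],[0.75,0,0,0,10],[0.75,0,0,0,10],[0.75,0,0,0,10]]]'
python3 -m crank '[[[0.75,0,0,-2,0],[0.75,0,0,-5,0],[0.75,0,0,-9,0],[0.75,0,0,-13,0],[0.5,0,0,-17,0],[0.2,0,0,-20,0],[0,0,0,-24,0],[0,0,0,-27,0],[0,0,0,-27,0],[0,0,0,-27,0]]]'
python3 - <<'E'
from h import *
o=bot.get_obs();print(o['joint_positions'],o['tcp_rot'])
v,u=np.mgrid[:400,:640]
p,d=bot.capture('side');W=cloud('side',d);cv2.imwrite('pics/s2.png',p[60:310,235:435,::-1])
K=np.array([552,-27]);mx=np.array([-.168,.986])
q=W[(np.hypot(*(W[...,:2]-K).transpose(2,0,1))<25)&(W[...,2]>105)&(W[...,2]<150)];print('knob',len(q),np.percentile(q[:,2],[10,50,90]))
m=(u>312)&(u<392)&(v>115)&(v<192);q=W[m];q=q[(q[:,2]>150)&(q[:,2]<335)&(q[:,1]>60)&(q[:,1]<180)&(q[:,0]>415)&(q[:,0]<660)]
X=(q[:,:2]-K)@mx
for a in range(150,330,20):
    s=X[(q[:,2]>=a)&(q[:,2]<a+20)];print(a+10,len(s),np.percentile(s,[5,50,95]).round() if len(s) else '')
p,d=bot.capture('top');W=cloud('top',d);q=W[(W[...,2]>285)&(W[...,2]<335)&(u<300)&(u>255)&(v>140)&(v<228)]
print('topedge',len(q),np.percentile((q[:,:2]-K)@mx,[5,50,95]),np.percentile(q[:,2],[5,50,95]))
q=W[(u>230)&(u<262)&(v>190)&(v<220)&(W[...,2]>40)&(W[...,2]<130)];print('beaker',len(q),np.median(q,0) if len(q) else '')
# targets behind cover: machine X=205 at z 330 then 288
for X,z in((60,370),(205,370),(205,288)):
    print(X,z,toolshift([*(K+mx*X),z]))
E
```

```text
time: 19.15
tool_pos: [552.2, -27.0, 95.5]
tcp_rot: [-3.142, -0.0, -0.924]
contact_force: [0.2, -0.3, -0.0]
grip_width: 68.5
finger_force: 0.0
time: 20.15
tool_pos: [552.1, -27.0, 365.6]
tcp_rot: [-3.141, -0.001, -0.924]
contact_force: [-0.2, 0.1, -0.1]
grip_width: 25.3
finger_force: 0.0
[-1.87503836e-01  3.32402464e-01  1.16289061e+00 -3.42694254e-05
  1.64549103e+00  2.30716890e+00] [-3.14107495e+00 -6.22011256e-04 -9.23879143e-01]
knob 129 [111.54210267 124.06453866 128.27684988]
160 264 [116. 133. 137.]
180 294 [120. 135. 138.]
200 272 [120. 137. 140.]
220 269 [121. 138. 142.]
240 255 [121. 140. 144.]
260 239 [125. 142. 145.]
280 208 [131. 143. 147.]
300 60 [121. 141. 146.]
320 224 [124. 133. 150.]
topedge 552 [124.31727124 137.25183601 148.59972515] [309.65291331 315.23854979 324.86029996]
beaker 145 [486.5171329  242.54433565  79.49146712]
60 370 [-5.30200079 -2.7864201  -0.59702418]
205 370 [-18.17911955  -9.45859674  -0.5837472 ]
205 288 [-18.16260337  -9.47415539   7.6162214 ]
```

The knob top is now at about 125 mm, so it's home. Next I'll move behind the open cover with the fingers closed and tool x turned along the machine's x (turn of -153°).

```bash
python3 -m crank '[[[0,0,0,-0.6,-8],[0,-4,-2.1,-0.6,-16],[0,-8,-4.2,-0.6,-25],[0,-12,-6.3,-0.6,-33],[0,-15,-7.8,-0.6,-42],[0,-17,-8.8,-0.6,-50],[0,-18.2,-9.5,-0.6,-59],[0,-18.2,-9.5,-0.6,-67],[0,-18.2,-9.5,-0.6,-76],[0,-18.2,-9.5,-0.6,-84]]]'
python3 -m crank '[[[0,0,0,0,-8],[0,0,0,0,-16],[0,0,0,0,-25],[0,0,0,0,-33],[0,0,0,0,-42],[0,0,0,0,-50],[0,0,0,0,-59],[0,0,0,0,-67],[0,0,0,0,-69],[0,0,0,0,-69]]]'
python3 - <<'E'
from h import *
K=np.array([552,-27]);mx=np.array([-.168,.986]);h=9.5
o=bot.get_obs();print(o['joint_positions'],o['tool_pos'],o['tcp_rot'])
for X,z in((205,370),(205,293),(165,293)): print(X,z,toolshift([*(K+mx*X),z]).round(2))
r=175
for a in np.arange(1.65,-.01,-.055): print(round(a,3),round(108-r*np.cos(a)+26*np.sin(a)+h,1),round(121+r*np.sin(a)+26*np.cos(a),1))
E
```

```text
time: 21.25
tool_pos: [517.8, 175.6, 369.8]
tcp_rot: [-3.141, 0.003, 0.549]
contact_force: [-0.1, -0.6, -0.5]
grip_width: 0.5
finger_force: 0.0
time: 22.25
tool_pos: [517.9, 175.4, 370.0]
tcp_rot: [-3.139, 0.0, 1.747]
contact_force: [0.0, 0.5, -0.0]
grip_width: 0.4
finger_force: 0.0
[ 1.86421737e-01  3.22020388e-01  1.16619918e+00 -7.75278265e-05
  1.65631016e+00  1.07111065e-02] [517.8754455  175.39946325 369.96962169] [-3.13865658e+00  1.08717867e-04  1.74650061e+00]
205 370 [-0.02 -0.04 -0.  ]
205 293 [-0.02 -0.01  7.7 ]
165 293 [-4.02 -0.04  7.7 ]
1.65 157.3 293.4
1.595 147.7 295.3
1.54 138.1 296.7
1.485 128.4 297.6
1.43 118.7 297.9
1.375 109.0 297.7
1.32 99.3 297.0
1.265 89.6 295.7
1.21 80.0 293.9
1.155 70.6 291.6
1.1 61.3 288.8
1.045 52.2 285.4
0.99 43.2 281.6
0.935 34.5 277.2
0.88 26.0 272.4
0.825 17.9 267.2
0.77 10.0 261.5
0.715 2.4 255.4
0.66 -4.8 248.8
0.605 -11.7 241.9
0.55 -18.1 234.6
0.495 -24.1 227.0
0.44 -29.8 219.1
0.385 -34.9 210.8
0.33 -39.6 202.3
0.275 -43.9 193.5
0.22 -47.6 184.6
0.165 -50.9 175.4
0.11 -53.6 166.1
0.055 -55.8 156.6
0.0 -57.5 147.0
```

```bash
python3 -m crank '[[[0,0,0,2.5,0],[0,0,0,5,0],[0,0,0,7,0],[0,0,0,7.7,0],[0,-1,0,7.7,0],[0,-2,0,7.7,0],[0,-3,0,7.7,0],[0,-3.5,0,7.7,0],[0,-4,0,7.7,0],[0,-4,0,7.7,0]]]'
python3 -m crank '[[[0,-0.4,0,0,0],[0,-0.8,0,0,0],[0,-1.2,0,-0.1,0],[0,-1.6,0,-0.2,0],[0,-2,0,-0.2,0],[0,-2.4,0,-0.3,0],[0,-2.8,0,-0.4,0],[0,-3.2,0,-0.4,0],[0,-3.6,0,-0.4,0],[0,-4,0,-0.5,0]]]'
python3 - <<'E'
from h import *
o=bot.get_obs();print(o['contact_force'])
p,d=bot.capture('side');cv2.imwrite('pics/s3.png',cv2.resize(p[60:310,235:435,::-1].copy(),None,fx=2.4,fy=2.4,interpolation=2))
E
```

```text
time: 23.25
tool_pos: [525.5, 135.3, 294.8]
tcp_rot: [3.141, 0.0, 1.745]
contact_force: [-0.3, 0.4, 0.7]
grip_width: 0.5
finger_force: 0.0
time: 24.25
tool_pos: [532.1, 96.3, 299.3]
tcp_rot: [-3.141, -0.0, 1.746]
contact_force: [-1.3, 3.7, -1.2]
grip_width: 0.6
finger_force: 1.7
[-1.25468407  3.69464692 -1.20801025]
```

View pics/s3.png

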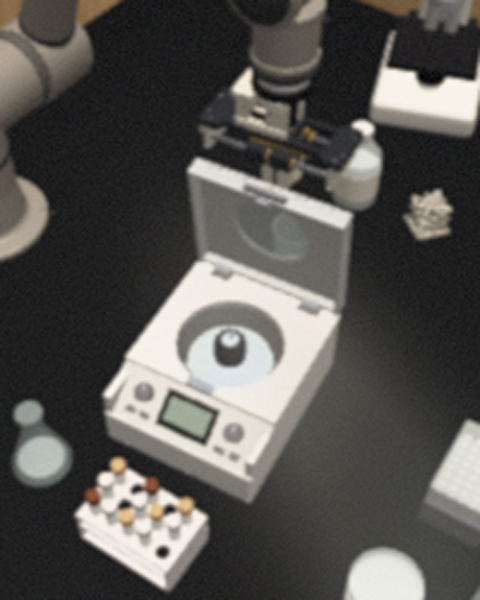

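The side picture shows the fingers behind the cover's top edge, with the cover already moving at about 4 N. The knob sits low in the chamber. I'll follow the arc.

```bash
python3 -m crank '[[[0,-0.6,0,0,0],[0,-1.6,0,0.05,0],[0,-2.6,0,0.1,0],[0,-3.5,0,0.3,0],[0,-4.5,0,0.45,0],[0,-5.4,0,0.7,0],[0,-6.4,0,1,0],[0,-7.3,0,1.3,0],[0,-8.2,0,1.7,0],[0,-9.05,0,2.1,0]]]'
python3 -c "
from h import *
o=bot.get_obs();K=np.array([552,-27]);mx=np.array([-.168,.986]);print((o['tool_pos'][:2]-K)@mx,o['tool_pos'][2],o['contact_force'])"
```

```text
time: 25.3
tool_pos: [548.1, 6.7, 278.1]
tcp_rot: [-3.141, 0.0, 1.746]
contact_force: [-2.2, 1.9, 0.6]
grip_width: 0.2
finger_force: 1.3
33.8772111367646 278.05761839048444 [-2.18526776  1.94654776  0.57801869]
```

```bash
python3 -m crank '[[[0,-0.8,0,0.55,0],[0,-1.6,0,1.1,0],[0,-2.4,0,1.65,0],[0,-3.15,0,2.25,0],[0,-3.9,0,2.9,0],[0,-4.55,0,3.6,0],[0,-5.2,0,4.35,0],[0,-5.8,0,5.1,0],[0,-6.4,0,5.9,0],[0,-6.9,0,6.7,0]]]'
python3 -c "
from h import *
o=bot.get_obs();K=np.array([552,-27]);mx=np.array([-.168,.986]);print((o['tool_pos'][:2]-K)@mx,o['tool_pos'][2],o['contact_force'])"
```

```text
time: 26.3
tool_pos: [560.1, -60.9, 210.7]
tcp_rot: [-3.141, 0.0, 1.746]
contact_force: [-0.6, -0.7, 2.5]
grip_width: 0.3
finger_force: 0.9
-34.79534903314722 210.69734417755575 [-0.60258858 -0.7340367   2.47471988]
```

```bash
python3 -m crank '[[[0,-0.25,0,0.4,0],[0,-0.5,0,0.85,0],[0,-0.7,0,1.3,0],[0,-0.9,0,1.7,0],[0,-1.1,0,2.15,0],[0,-1.3,0,2.6,0],[0,-1.45,0,3.1,0],[0,-1.6,0,3.55,0],[0,-1.75,0,4,0],[0,-1.9,0,4.45,0]]]'
python3 -m crank '[[[0,-0.05,0,0.2,0],[0,-0.1,0,0.4,0],[0,-0.15,0,0.6,0],[0,-0.2,0,0.8,0],[0,-0.25,0,1,0],[0,-0.3,0,1.15,0],[0,-0.3,0,1.3,0],[0,-0.35,0,1.4,0],[0,-0.35,0,1.5,0],[0,-0.4,0,1.6,0]]]'
python3 -c "
from h import *
o=bot.get_obs();K=np.array([552,-27]);mx=np.array([-.168,.986]);print((o['tool_pos'][:2]-K)@mx,o['tool_pos'][2],o['contact_force'])"
```

```text
time: 27.3
tool_pos: [563.3, -79.1, 166.6]
tcp_rot: [-3.141, -0.0, 1.746]
contact_force: [-1.8, 0.9, 0.8]
grip_width: 0.4
finger_force: 0.6
time: 28.3
tool_pos: [564.2, -83.0, 151.0]
tcp_rot: [3.141, 0.0, 1.746]
contact_force: [-0.9, 0.7, 0.8]
grip_width: 0.6
finger_force: 0.6
-57.22555913561195 150.99695664166745 [-0.89760871  0.65412248  0.79696935]
```

```bash
python3 -m crank '[[[0,0,0,0.1,0],[0,0,0,0.15,0],[0,0,0,0.2,0],[0,0,0,0.25,0],[0,0,0,0.3,0],[0,0,0,0.35,0],[0,0,0,0.4,0],[0,0,0,0.45,0],[0,0,0,0.5,0],[0,0,0,0.5,0]]]'
python3 -c "
from h import *
o=bot.get_obs();print(o['tool_pos'],o['contact_force'])"
```

```text
time: 29.3
tool_pos: [564.2, -83.1, 147.2]
tcp_rot: [3.141, 0.001, 1.746]
contact_force: [-2.8, -0.7, 8.8]
grip_width: 0.7
finger_force: 4.5
[564.20513708 -83.09731443 147.15701754] [-2.75038372 -0.73148267  8.78933256]
```

The cover stopped at 147.2 mm with 8.8 N, so it's on the deck. I'll press slightly more, then lift away and check.

```bash
python3 -m crank '[[[0,0,0,0.05,0],[0,0,0,0.1,0],[0,0,0,0.1,0],[0,0,0,0.1,0],[0,0,0,-0.1,0],[0,0,0,-1,0],[0,0,0,-4,0],[0,0,0,-8,0],[0,0,0,-12,0],[0,0,0,-15,0]]]'
python3 -m crank '[[[0,0,0,-2,0],[0,-3,0,-4,0],[0,-7,0,-6,0],[0,-11,0,-6,0],[0,-15,0,-6,0],[0,-18,0,-6,0],[0,-20,0,-6,0],[0,-20,0,-6,0],[0,-20,0,-6,0],[0,-20,0,-6,0]]]'
python3 - <<'E'
from h import *
p,d=bot.capture('side');cv2.imwrite('pics/s4.png',cv2.resize(p[60:310,235:435,::-1].copy(),None,fx=2.4,fy=2.4,interpolation=2))
K=np.array([552,-27]);mx=np.array([-.168,.986]);my=np.array([-.986,-.168])
for n in('side','top'):
    _,d=bot.capture(n);W=cloud(n,d);r=W[...,:2]-K;X=r@mx;Y=r@my
    for a in range(-90,110,40):
        q=W[(X>=a)&(X<a+40)&(abs(Y)<100)&(abs(Y)>65)&(W[...,2]<200)&(W[...,2]>100)];print(n,a+20,len(q),np.median(q[:,2]) if len(q) else '')
print(bot.get_obs()['contact_force'])
E
```

```text
time: 30.3
tool_pos: [564.3, -82.8, 298.9]
tcp_rot: [3.14, 0.001, 1.746]
contact_force: [1.5, 0.2, -0.4]
grip_width: 0.5
finger_force: 0.0
time: 31.3
tool_pos: [599.0, -278.8, 356.3]
tcp_rot: [3.141, -0.0, 1.747]
contact_force: [-0.9, -0.3, -0.5]
grip_width: 0.8
finger_force: 0.0
side -70 236 145.08617219116633
side -30 130 146.77295643302887
side 10 198 146.81828601444926
side 50 191 146.92367830680175
side 90 188 146.76763176562923
top -70 212 147.08298326703283
top -30 224 146.86820835700172
top 10 225 146.78552814683616
top 50 221 147.47818008149014
top 90 204 147.0410422915645
[0.79867212 0.24714838 0.15478068]
```

View pics/s4.png

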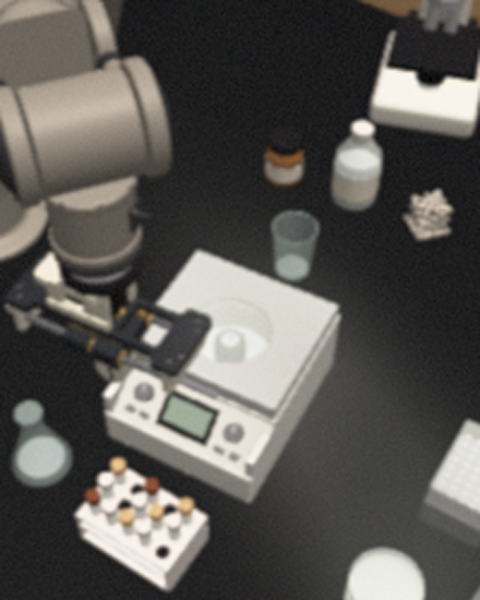

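The picture shows the cover lying flat on the deck. Depth reads about 147 mm from front to back, the bystanders are untouched and the arm is clear.

```bash
python3 -c "
from plant import bot
print(bot.close_job())"
```

```text
the job is handed in; nothing more can be done
None
```

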